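# Catch the cutter-case lid and lower it shut

## Robot

A 6-joint arm with a two-finger parallel gripper is mounted at the origin on the work surface. World frame = base frame: x ahead of the robot, y to its left, z up, the work surface at z = 0. Lengths are in m, angles in rad, forces in N, time in s.
With the tool pointing down it reaches from about 0.25 to 0.8 m from the base axis. Payload 8.5 kg.
Tool frame: the origin (TCP) lies at the very end of the fingers, on their centre line; the grasp point (between the pads) lies 19 mm behind it; z points along the fingers, y is the direction in which the jaws open and shut (so a half turn about z gives the same grasp; the last joint's range is limited). The gripper opens to 85 mm and grips with 20 to 120 N. Pads are 22 mm wide; open, the fingers measure 114 mm over their backs; the gripper's body (76 mm by 85 mm) begins 54 mm behind the grasp point. The pads swing forward as they close: fully open they stand 13 mm farther back than shut.
Start: joints at [1.23, 0.238, -0.013, 1.319, 0, 1.571], TCP at [0.175, 0.495, 0.231] pointing down, gripper open.
Joint ranges: [-2.66, 2.66], [-1.03, 1.9], [-1.14, 1.46], [-1.82, 2.27], [-1.45, 1.34], [-3.14, 3.14]. Speed limits (rad/s): [2.22, 2.22, 2.79, 3.14, 3.14, 3.14].

## Interface

Orientations are given as a unit quaternion [w, x, y, z].
In Python, from plant import env gives the robot as it stands.
- The arm moves only by the tool step_arm, never from a script. Its argument "increments" is text: rows parted by semicolons, each of 5 numbers parted by spaces: the closure, from 0 (fully open) to 1 (shut), then the shift along the tool's x, y, z in mm, then the turn about the tool's z in rad. In form: grip dx dy dz turn; .... A call has 1 to 12 rows; each row is the pose to reach, as a shift and turn from the pose commanded when the call began, along the tool's axes at that moment; what a row does not reach only later rows make up. A row lasts 1/10 s, in which the tool goes at most 50 mm and 8.59 degrees, less where a joint would pass 70% of its speed; a pose out of reach is approached as far as the arm can. A call with a gripper value outside its range is refused whole. The fingers move at their own pace and stop on an object; the grip force is fixed at half the most. Time passes only in rows, so rows that repeat a pose let the fingers close. It gives the time, the measured TCP pose, the force and the opening at its end, in the units of the state.
- env.get_state(): the state, without advancing time (a new reading comes with each control period).
- env.camera(name): name is "scene" or "side" or "wrist"; returns the picture (400x640x3 uint8, red, green, blue); there is no depth.
- env.get_calibration(name): a dict with "fovy" (degrees; the focal length in pixels is half the picture's height over the tangent of half this angle, whatever the lens; pixels are square), "cx", "cy" (the principal point, pixels), "dist" ([k1, k2, p1, p2, k3] as OpenCV has them; the pictures are not rectified), "eye" and "orientation" of the camera in the world; the wrist camera has in their place "hand_eye" (4x4, takes a point from camera to tool coordinates, whose origin is the TCP and whose axes are the flange's). Camera axes: x right, y up, looking along -z (the intrinsics and any distortion apply to the point x, -y, -z); pixel columns grow to the right and rows downward; lengths in m; the calibration is good to about 2 mm. A picture is of the moment at which its call begins: read the wrist's pose just before it. get_calibration takes no time and is no camera call.
- env.close_job(): hands the job in, once; it reports no verdict.
The state is a dict: "time_s": time; "qpos": joint angles; "qd": joint speeds; "joint_efforts": joint torques, N m; "ee_pos": TCP position; "eef_rot": TCP orientation; "ft_force": force on the tool from outside, world axes, zero at the start; "wrist_torque": the same for the moment, N m; "gripper_width": finger opening in m.
Only numpy, scipy, OpenCV 4.12 (cv2) and the standard library are available. Lean on these libraries where they do the work, as an engineer would, in place of code of your own. Each camera call takes 0.05 s, during which the arm holds its last target.

## Task

The lid of the router-cutter case stands leaning open: tip it forward from behind with a fingertip until it starts to fall, catch it from beneath on the outside of a finger, and lower it gently until it is fully shut, without letting it bang. Do not grip or pinch the lid, and leave the other things on the bench where they are.

Things in the scene. Friction and masses are not known exactly. Their poses are not given: they have to be found in the camera images.
- case: Shallow open wooden case with router cutters in it, screwed to the bench: 145 mm deep (its x), 300 mm wide (its y), 85 mm high, walls 9 mm. Origin at the centre of its underside, on the bench; +x points to the hinge side (the robot's left, give or take 26 deg), z up. Loose things stand 90 mm or more behind the hinge; a flat offcut lies in front (-x), 75 mm or more beyond the shut lid's edge.
- lid (a joint): Angle of the lid (rad): 0 shut, 1.8 leaning back against its stop, where it settles soon after the start. It balances at about 1.5; below that it falls shut by itself, slowly at first, held back only by a worn damper: 2 to 4 s from 1.4 to 0.7, then 1 to 1.5 s to the bang. Let go at any angle it falls at about 0.7 rad/s (0.5 to 0.9, its mass varies) times the angle's cosine.
- lid_hinge (a point): Middle of the hinge axis, on the hinge-side top rim of the case, 72.5 mm along the case's +x from its centre and 85.5 mm above the bench; the axis runs along the case's y. Pushing the lid at its free edge at 50 mm/s takes about 1 to 3 N.
- lid_edge (a point): Middle of the lid's free edge, on its inner (lower) face, 175 mm from the hinge axis. The lid is a flat board, 300 mm wide, 175 mm long, 14 mm thick (10 mm in the last 5 mm of the edge), 0.44 kg, no handle. Shut, it overhangs the case's front wall by 30 mm, 85 mm above the bench, so a finger outside the case can carry its edge all the way down.
- lid_inner (a point): Centre of the lid's inner face, half-way from hinge to free edge; it faces the case's front (-x) while open and is the underside when shut; a catching finger touches this face or its edge. While the free edge comes down from 25 to 7 mm of gap it should move slower than 55 mm/s; a drop over the last few mm does no harm.
- lid_outer (a point): Centre of the lid's outer face, 14 mm from the inner one; it faces away from the case (+x) while open and is the top when shut; a finger tips the lid from this face or its free edge.
- glue: White glue bottle, 60 mm diameter, 160 mm high, standing behind the hinge side; leave alone. Origin under its centre.
- tape: Tape measure, 70 x 40 x 62 mm, behind the hinge side; leave alone. Origin under its centre.
- offcut: Board offcut 60 x 160 x 22 mm lying flat in front of the case (-x); leave alone. Origin under its centre.

How it is judged:
On the way, in this order (a step that is already met when the one before it is completed fails the run):
1. the lid is tipped forward past its balance point (joint below 1.45 rad) (value of joint lid below 1.45 rad).
2. the lid is caught on a finger well before it lands (joint 0.15 to 1.2 rad, over 0.3 N between finger and lid) (value of joint lid between 0.15 and 1.2 rad and (contact force between the fingers and lid_c0 above 0.3 N or contact force between the fingers and lid_c1 above 0.3 N)), for 0.2 s.
At the end, for the whole second after the job is handed in: The lid is fully shut (joint below 0.02 rad, about 3 mm at the free edge) and at rest, and the glue bottle, tape measure and offcut are within 20 mm of where they started (value of joint lid below 0.02 rad and velocity of joint lid between -0.05 and 0.05 rad/s and not (distance of glue from where it was at the start of the episode above 0.02 m) and not (distance of tape from where it was at the start of the episode above 0.02 m) and not (distance of offcut from where it was at the start of the episode above 0.02 m)); the robot touches nothing.
It fails at once if the lid bangs: it comes down faster than 0.35 rad/s (60 mm/s at the free edge) in the last 25 to 7 mm of its fall (value of joint lid between 0.04 and 0.15 rad and velocity of joint lid below -0.35 rad/s).
It fails at once if the lid is pinched: both its faces pressed by the fingers at once, over 1 N each (contact force between the fingers and lid_c0 above 1 N and contact force between the fingers and lid_c2 above 1 N).
It fails at once if one of the other things on the bench is moved by more than 20 mm or lifted (distance of any of glue, tape, offcut from where it was at the start of the episode above 0.02 m).
It also fails if it takes over 54 s, if anything falls off the work surface, if the arm or the gripper's body presses on something with over 40 N, if the wrist force passes 120 N, or if a joint passes its speed limit or range.

## Working session

There is one attempt and no reset: what is moved stays moved. The work goes in short steps, Python scripts to look and compute and a tool call to move; the robot and the scene stay as the last step left them, time stands still between calls to the robot, and variables do not carry over. Pictures are saved under pics/ and viewed, and the job is handed in when it is done.

Besides the shell and the picture viewer there is one more tool, called after ">>>" by a JSON object that holds its "op" and its "data". step_arm: Moves the arm, as the interface text tells. Its arguments: {"type":"object","properties":{"increments":{"type":"string"}},"required":["increments"]}

```bash
ls; mkdir -p pics
python3 - <<'E'
from plant import env
import cv2
s=env.get_state(); print(s)
for n in ("scene","side"):
    cv2.imwrite(f"pics/{n}0.png",env.camera(n)[:,:,::-1]); print(n,env.get_calibration(n))
print(env.get_calibration("wrist"))
cv2.imwrite(f"pics/wrist0.png",env.camera("wrist")[:,:,::-1])
E
```

```text
pics
{'time_s': 0.0, 'qpos': array([ 1.22999640e+00,  2.38765231e-01, -1.42706478e-02,  1.31922116e+00,
       -3.59468520e-07,  1.57082053e+00]), 'qd': array([-0.00059744,  0.00051005,  0.00172924,  0.00093838, -0.00134986,
        0.00214261]), 'joint_efforts': array([-5.47527907e-04, -5.38774109e+01,  3.46441555e+01,  1.80828857e-02,
       -1.11260611e-04, -2.57048441e-05]), 'ee_pos': array([0.17533148, 0.49439647, 0.23067942]), 'eef_rot': array([-1.23665043e-04,  1.69588415e-01,  9.85514706e-01, -7.19808184e-04]), 'ft_force': array([-0.51456167,  0.31196465,  0.37770334]), 'wrist_torque': array([-0.0138919 , -0.02175093, -0.02561188]), 'gripper_width': 0.08533135673422843}
scene {'fovy': 44.4261139792317, 'cx': 317.370131425738, 'cy': 202.50328209213538, 'dist': array([-0.08041733,  0.        ,  0.        ,  0.        ,  0.        ]), 'eye': array([ 1.44908774, -0.69711162,  0.86776507]), 'orientation': array([0.80971851, 0.42348669, 0.19342043, 0.35721632])}
side {'fovy': 49.07470370377346, 'cx': 320.22483833096453, 'cy': 198.99473537086482, 'dist': array([0.01597417, 0.        , 0.        , 0.        , 0.        ]), 'eye': array([0.79028522, 0.83256778, 0.84331506]), 'orientation': array([0.09543728, 0.05312988, 0.40059977, 0.90971906])}
{'fovy': 70.3397797535933, 'cx': 316.51481794509215, 'cy': 198.43684006063862, 'dist': array([-0.03560743,  0.        ,  0.        ,  0.        ,  0.        ]), 'hand_eye': array([[ 1.71463241e-03,  9.63235159e-01,  2.68654217e-01,
         6.81484762e-02],
       [ 9.99998524e-01, -1.68094690e-03, -3.55411242e-04,
         8.70971200e-05],
       [ 1.09248867e-04,  2.68654429e-01, -9.63236620e-01,
        -1.42237744e-01],
       [ 0.00000000e+00,  0.00000000e+00,  0.00000000e+00,
         1.00000000e+00]])}
```

View pics/scene0.png

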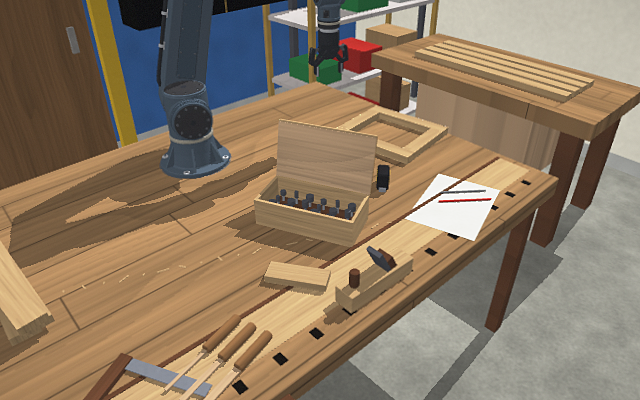

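View pics/side0.png

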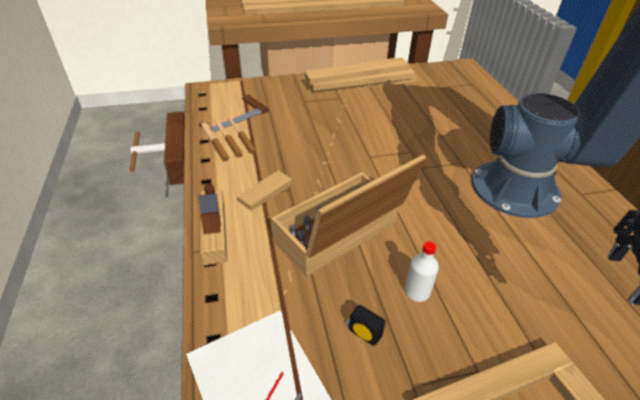

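View pics/wrist0.png

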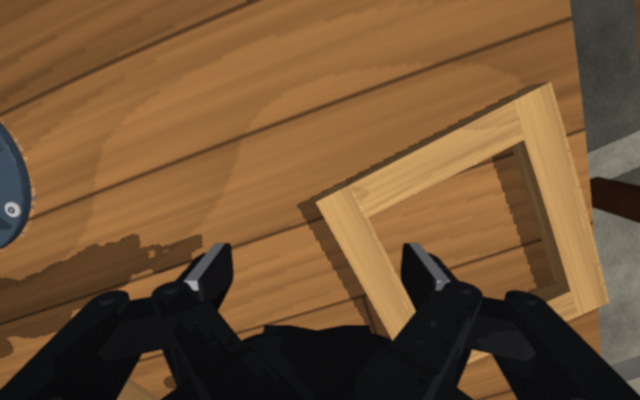

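Run:
```python
import cv2
a=cv2.imread("pics/scene0.png")[105:305,235:435]; cv2.imwrite("pics/sc.png",cv2.resize(a,None,fx=4,fy=4)[:600*2][:, :][:800,:800][0:600])
b=cv2.imread("pics/side0.png")[145:345,230:450]; cv2.imwrite("pics/sd.png",cv2.resize(b,(660,600)))
```

```text
(no output)
```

View pics/sc.png

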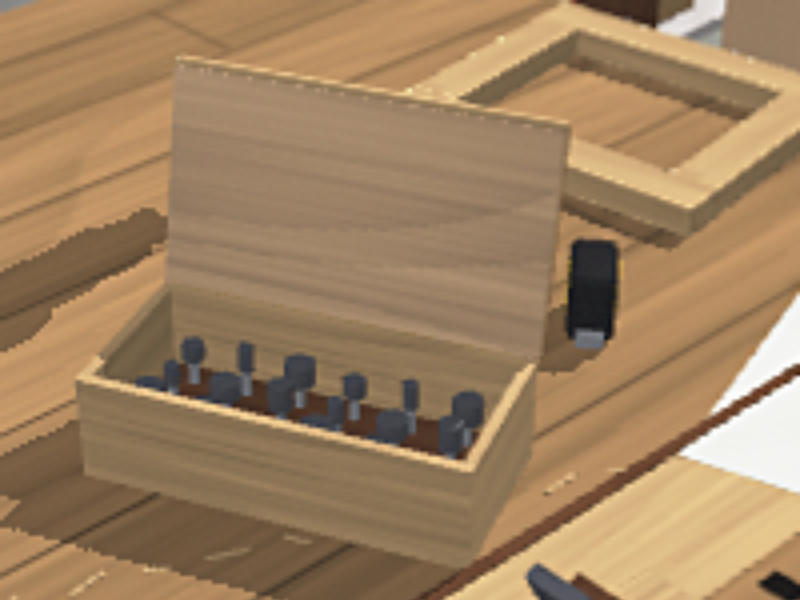

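View pics/sd.png

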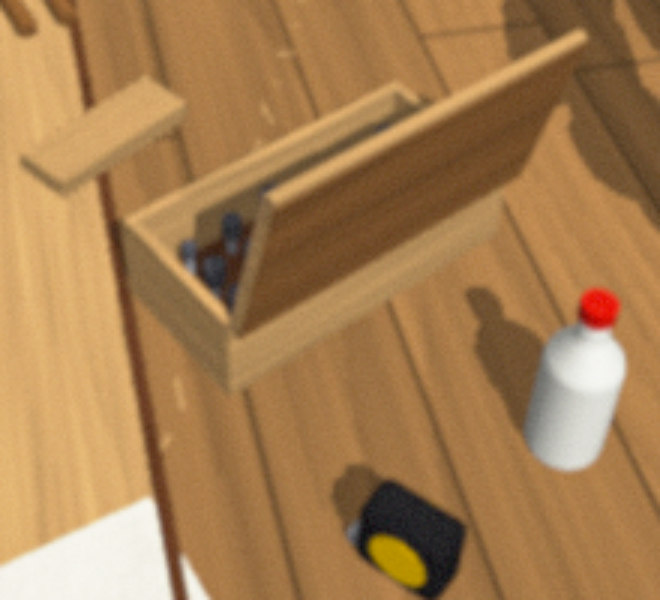

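```bash
cat > h.py <<'E'
import numpy as np, cv2
from scipy.spatial.transform import Rotation as R
from plant import env
def q2R(q): return R.from_quat([q[1],q[2],q[3],q[0]])
def cam(n,st=None):
    c=env.get_calibration(n); f=200/np.tan(np.radians(c["fovy"]/2))
    K=np.array([[f,0,c["cx"]],[0,f,c["cy"]],[0,0,1]])
    if n!="wrist": Rm=q2R(c["orientation"]).as_matrix(); e=np.array(c["eye"])
    else:
        Rt=q2R(st["eef_rot"]).as_matrix(); H=c["hand_eye"]; Rm=Rt@H[:3,:3]; e=Rt@H[:3,3]+st["ee_pos"]
    return K,c["dist"],Rm,e
def proj(C,P):
    K,d,Rm,e=C; p=(np.atleast_2d(P)-e)@Rm; p=p*[1,-1,-1]
    return cv2.projectPoints(p.reshape(-1,1,3),np.zeros(3),np.zeros(3),K,d)[0].reshape(-1,2)
def ray(C,uv,z):
    K,d,Rm,e=C; n=cv2.undistortPoints(np.array(uv,float).reshape(-1,1,2),K,d).reshape(-1,2)
    v=np.c_[n[:,0],-n[:,1],-np.ones(len(n))]@Rm.T
    return e+v*((z-e[2])/v[:,2])[:,None]
E
cat > fit.py <<'E'
from h import *
from scipy.optimize import least_squares
S=cam("scene");D=cam("side")
s=lambda u,v:(235+u/4,105+v/4); d=lambda u,v:(230+u/3,145+v/3)
# (cam, pix, local)
X=.0725;Y=.15
obs=[(S,s(85,473),(-X,1,0)),(S,s(465,565),(-X,2,0)),(S,s(80,380),(-X,1,.085)),(S,s(472,470),(-X,2,.085)),(S,s(535,368),(X,2,.085)),
(D,d(234,392),(X,2,0)),(D,d(120,222),(-X,2,.085)),(D,d(398,85),(-X,1,.085))]
lid=[(S,s(178,62),1,0.004),(S,s(572,126),2,.010),(D,d(585,38),1,.01),(D,d(268,200),2,.0)]
def w(p,l):
    # which y sign for '1' decided by sgn
    c,sn=np.cos(p[2]),np.sin(p[2]); return np.array([p[0]+c*l[0]-sn*l[1],p[1]+sn*l[0]+c*l[1],l[2]])
def res(p,sg):
    r=[]
    for C,px,l in obs:
        r+=list(proj(C,w(p,(l[0],sg*Y*(1 if l[1]==1 else -1),l[2])))[0]-px)
    for C,px,k,t in lid:
        a=p[3]; y=sg*Y*(1 if k==1 else -1)
        x=X-.175*np.cos(a)+t*np.sin(a); z=.0855+.175*np.sin(a)+t*np.cos(a)
        r+=list(proj(C,w(p,(x,y,z)))[0]-px)
    return r
best=min((least_squares(res,[.5,.1,y0,1.75],args=(sg,),loss='soft_l1') for sg in(1,-1) for y0 in(1.2,1.57,2)),key=lambda r:r.cost)
print(best.x,np.degrees(best.x[2]),best.cost); print(np.round(best.fun.reshape(-1,2),1))
p=best.x; np.save("pose.npy",p)
print("glue",ray(D,[d(568,455)],0),"tape",ray(D,[d(405,560)],0))
print("off",ray(D,[d(25,158),d(65,192),d(185,102),d(148,75)],.022))
for C,n in((S,'scene0'),(D,'side0')):pass
def loc(P): c,sn=np.cos(p[2]),np.sin(p[2]); q=np.array(P)[:,:2]-p[:2]; return np.c_[q@[c,sn],q@[-sn,c]]
print(loc(ray(D,[d(568,455),d(405,560)],0)),loc(ray(D,[d(25,158),d(65,192),d(185,102),d(148,75)],.022)))
E
python3 fit.py
```

```text
[0.56458317 0.0675101  2.02328414 1.82101702] 115.92564216972126 13.393829950077627
[[-0.4 -0.2]
 [ 0.9  0.4]
 [-1.6 -0.8]
 [ 0.1 -0.5]
 [ 0.4 -3. ]
 [-2.3  2.2]
 [-0.1 -0.6]
 [-1.9 -1.4]
 [-0.1 -2.3]
 [-0.4 -2.5]
 [ 1.3  0.3]
 [-0.4 -0.9]]
glue [[0.42149052 0.30349657 0.        ]] tape [[0.5705857  0.36426828 0.        ]]
off [[ 0.801034   -0.09363143  0.022     ]
 [ 0.76962287 -0.0409048   0.022     ]
 [ 0.64230661 -0.14505397  0.022     ]
 [ 0.67134227 -0.19362003  0.022     ]]
[[ 0.27479804  0.02551781]
 [ 0.26426875 -0.13514241]] [[-0.24830193 -0.14220316]
 [-0.18714851 -0.13700549]
 [-0.22515311  0.02303241]
 [-0.28152611  0.01815213]]
```

>>> {"op": "step_arm", "data": {"increments": "0 -40 -22 -30 -0.13; 0 -80 -44 -60 -0.27; 0 -120 -66 -70 -0.4; 0 -160 -88 -70 -0.53; 0 -200 -110 -70 -0.66; 0 -240 -132 -70 -0.793; 0 -280 -152 -70 -0.793; 0 -325 -174 -70 -0.793; 0 -325 -174 -70 -0.793; 0 -325 -174 -70 -0.793"}}

```text
time_s: 1.15
ee_pos: [0.4242, 0.221, 0.3009]
eef_rot: [-0.0, -0.223, 0.975, -0.0]
ft_force: [-0.3, 0.6, -0.4]
gripper_width: 0.0854
```

Run:
```python
from h import *
s=env.get_state(); print({k:np.round(s[k],4) for k in("time_s","qpos","ee_pos","eef_rot","ft_force","gripper_width")})
for n in ("scene","side","wrist"):
    cv2.imwrite(f"pics/{n}1.png",env.camera(n)[:,:,::-1])
a=cv2.imread("pics/scene1.png")[60:260,230:430]; b=cv2.imread("pics/side1.png")[100:320,240:510]
cv2.imwrite("pics/sc1.png",cv2.resize(a,(600,600),interpolation=cv2.INTER_CUBIC));cv2.imwrite("pics/sd1.png",cv2.resize(b,(736,600),interpolation=cv2.INTER_CUBIC))
```

```text
{'time_s': np.float64(1.15), 'qpos': array([4.8020e-01, 1.4390e-01, 4.2900e-02, 1.4707e+00, 1.0000e-04,
       3.1400e-02]), 'ee_pos': array([0.4242, 0.221 , 0.3009]), 'eef_rot': array([-5.000e-04, -2.225e-01,  9.749e-01, -1.000e-04]), 'ft_force': array([-0.2558,  0.6474, -0.3518]), 'gripper_width': np.float64(0.0854)}
```

View pics/sc1.png

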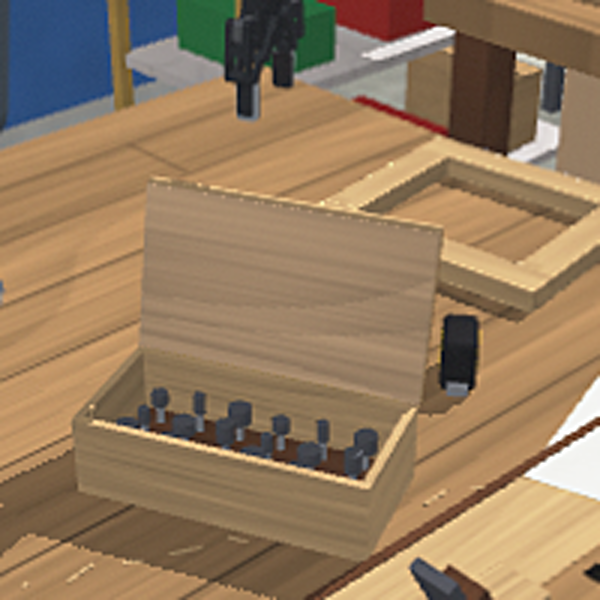

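View pics/sd1.png

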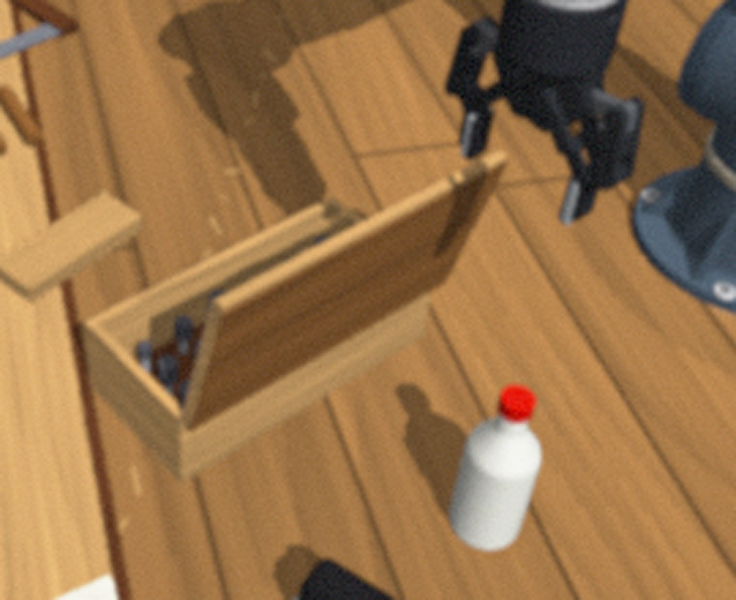

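View pics/wrist1.png

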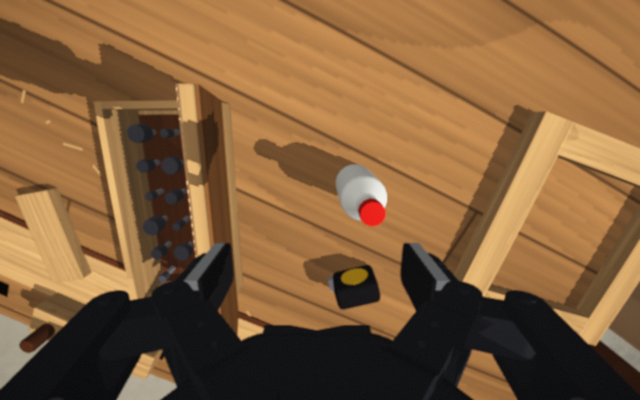

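>>> {"op": "step_arm", "data": {"increments": "1 0 0 0 -0.15; 1 0 0 0 -0.3; 1 0 0 0 -0.45; 1 0 0 0 -0.6; 1 0 0 0 -0.75; 1 0 0 0 -0.9; 1 0 0 0 -1.05; 1 0 0 20 -1.2; 1 0 0 40 -1.35; 1 0 0 65 -1.5; 1 0 -20 65 -1.571; 1 0 -20 65 -1.571"}}

```text
time_s: 2.5
ee_pos: [0.4315, 0.2044, 0.2358]
eef_rot: [0.001, 0.849, -0.529, -0.0]
ft_force: [-0.6, 0.7, 0.1]
gripper_width: -0.0003
```

```bash
cat > look.py <<'E'
from h import *
import sys
k=sys.argv[1]; ns=sys.argv[2:]
s=env.get_state(); print({k:np.round(s[k],4) for k in("time_s","qpos","ee_pos","eef_rot","ft_force","gripper_width")})
p=np.load("pose.npy"); c,sn=np.cos(p[2]),np.sin(p[2]); q=s["ee_pos"][:2]-p[:2]; print("local",np.round([q@[c,sn],q@[-sn,c],s["ee_pos"][2]],4))
for n in ns:
    im=env.camera(n)[:,:,::-1]; cv2.imwrite(f"pics/{n}{k}.png",im)
    if n=="side": cv2.imwrite(f"pics/side{k}z.png",cv2.resize(im[100:320,220:490],(736,600),interpolation=cv2.INTER_CUBIC))
    if n=="scene": cv2.imwrite(f"pics/scene{k}z.png",cv2.resize(im[60:260,230:430],(600,600),interpolation=cv2.INTER_CUBIC))
E
python3 look.py 2 side wrist scene
```

```text
{'time_s': np.float64(2.5), 'qpos': array([ 4.4260e-01,  1.5610e-01, -1.0760e-01,  1.3084e+00, -4.0000e-04,
       -1.5841e+00]), 'ee_pos': array([0.4315, 0.2044, 0.2358]), 'eef_rot': array([ 7.000e-04,  8.486e-01, -5.290e-01, -2.000e-04]), 'ft_force': array([-0.6329,  0.7011,  0.1045]), 'gripper_width': np.float64(-0.0003)}
local [0.1813 0.0599 0.2358]
```

View pics/side2z.png

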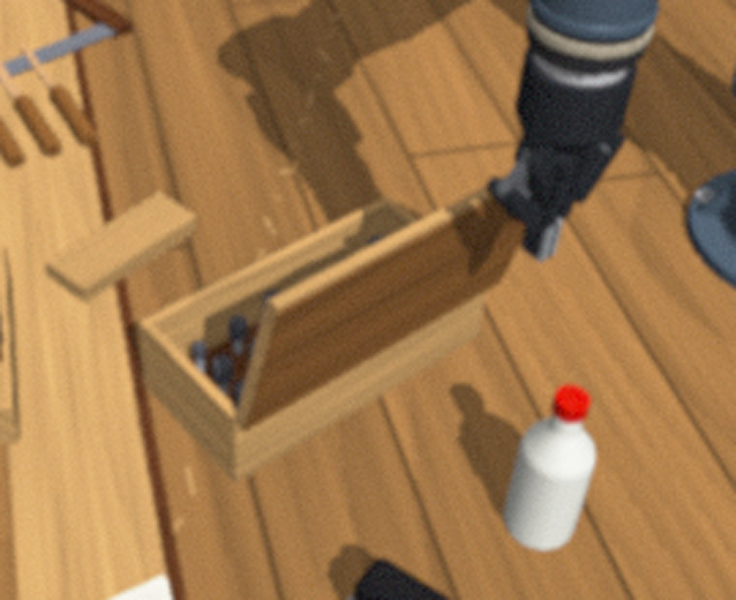

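View pics/scene2z.png

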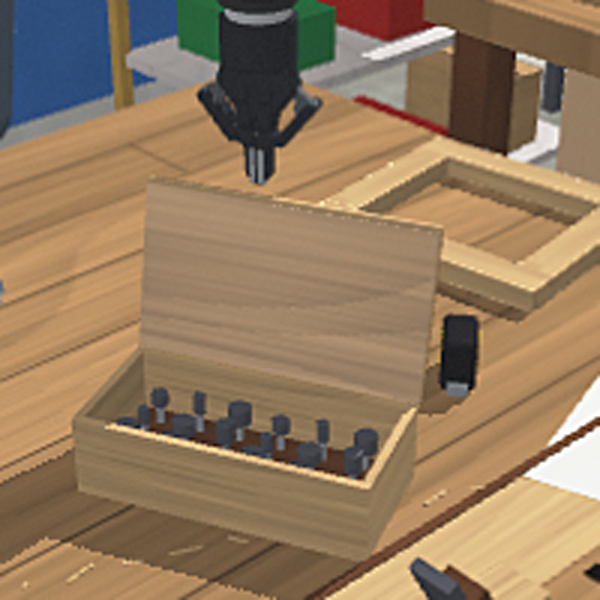

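View pics/wrist2.png

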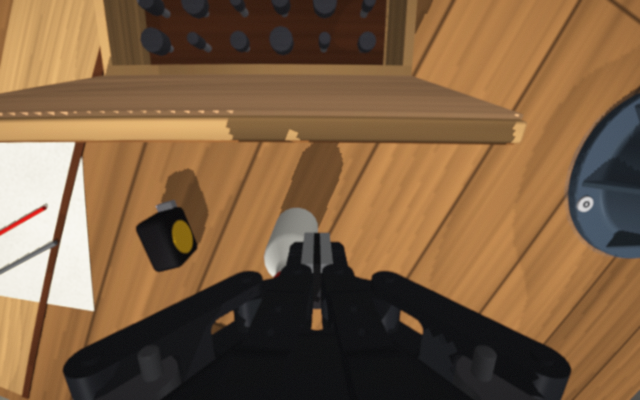

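Run:
```python
import cv2
a=cv2.imread("pics/wrist2.png")
cv2.imwrite("pics/w2a.png",cv2.resize(a[50:160,400:560],(800,550),interpolation=cv2.INTER_CUBIC))
cv2.imwrite("pics/w2b.png",cv2.resize(a[30:150,60:220],(800,600),interpolation=cv2.INTER_CUBIC))
```

```text
(no output)
```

View pics/w2a.png

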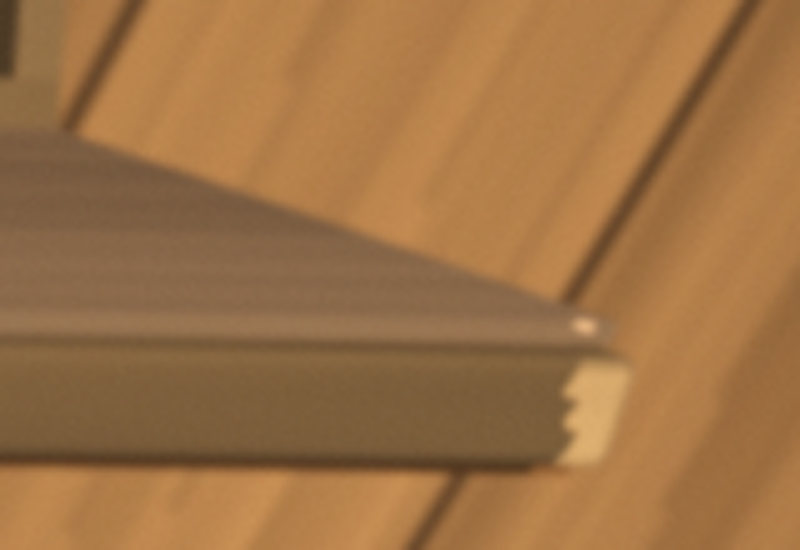

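View pics/w2b.png

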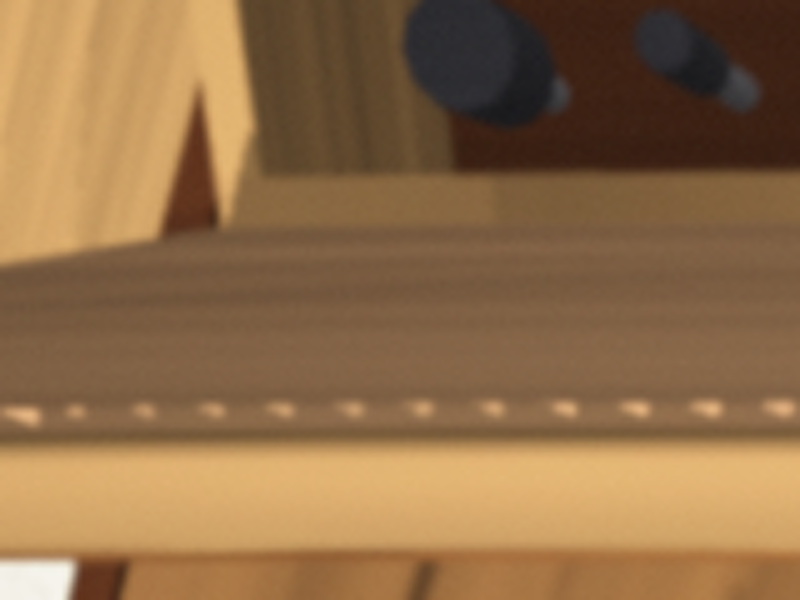

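```bash
cat > fit2.py <<'E'
exec(open("fit.py").read().split("best=min")[0])
s0=dict(ee_pos=np.array([0.4315,0.2044,0.2358]),eef_rot=np.array([7e-4,.8486,-.5290,-2e-4]))
W=cam("wrist",s0)
def res2(p,t0,wt=2):
    a=p[3]; r=list(res(p,1))
    def P(y,t):return w(p,(X-.175*np.cos(a)+t*np.sin(a),y,.0855+.175*np.sin(a)+t*np.cos(a)))
    e1=proj(W,P(Y,t0))[0]-(526,120.5); e2=proj(W,P(Y,t0+.01))[0]-(520.5,143)
    r+=list(wt*e1)+list(wt*e2)
    for c,row,t in((140,117.4,t0),(140,140.6,t0+.01)):
        A,B=proj(W,np.array([P(-.05,t),P(-.15,t)])); rr=A[1]+(B[1]-A[1])*(c-A[0])/(B[0]-A[0]); r.append(wt*(rr-row))
    return r
for t0 in(0,.002,.004):
    b=least_squares(res2,np.load("pose.npy"),args=(t0,),loss='soft_l1'); print(t0,b.x,b.cost,np.round(b.fun[-6:],1),np.round(b.fun[:24].reshape(-1,2),1).tolist())
    if t0==0: np.save("pose.npy",b.x)
E
python3 fit2.py
```

```text
0 [0.56564393 0.06722835 2.02521584 1.80741709] 18.015560692792132 [ 3.  -0.  -1.7  0.2 -0.3  0.4] [[-0.3, 0.0], [1.2, 0.5], [-1.4, -0.5], [0.4, -0.3], [0.5, -2.9], [-2.6, 2.2], [-0.5, -0.6], [-2.4, -1.4], [-0.4, -2.0], [-0.5, -2.3], [0.1, -0.6], [-1.5, -1.8]]
0.002 [0.56573558 0.06709683 2.02520816 1.79685182] 19.600692548098667 [ 2.8 -0.1 -1.5  0.3 -0.4  0.5] [[-0.3, 0.1], [1.2, 0.6], [-1.5, -0.5], [0.4, -0.3], [0.5, -2.9], [-2.7, 2.2], [-0.6, -0.6], [-2.5, -1.4], [-0.7, -1.9], [-0.7, -2.2], [-0.5, -1.2], [-2.2, -2.5]]
0.004 [0.56583416 0.06702908 2.02520928 1.78593133] 21.711472968153107 [ 2.6 -0.1 -1.4  0.4 -0.4  0.6] [[-0.3, 0.1], [1.2, 0.6], [-1.5, -0.4], [0.4, -0.3], [0.5, -2.9], [-2.7, 2.2], [-0.6, -0.6], [-2.5, -1.4], [-1.0, -1.8], [-0.8, -2.0], [-1.1, -1.8], [-2.8, -3.2]]
```

>>> {"op": "step_arm", "data": {"increments": "1 20 0 0 0; 1 38 0 0 0; 1 43 0 0 0; 1 48 0 0 0; 1 53 0 0 0; 1 58 0 0 0; 1 63 0 0 0; 1 68 0 0 0; 1 73 0 0 0; 1 78 0 0 0; 1 83 0 0 0; 1 85 0 0 0"}}

```text
time_s: 3.85
ee_pos: [0.4698, 0.1271, 0.2362]
eef_rot: [0.0, 0.848, -0.531, 0.0]
ft_force: [-0.7, -0.1, 0.6]
gripper_width: 0.0001
```

```bash
python3 look.py 3 wrist side
```

```text
{'time_s': np.float64(3.85), 'qpos': array([ 2.6450e-01,  1.7090e-01, -8.8200e-02,  1.3118e+00, -4.0000e-04,
       -1.7582e+00]), 'ee_pos': array([0.4698, 0.1271, 0.2362]), 'eef_rot': array([ 2.000e-04,  8.475e-01, -5.307e-01,  1.000e-04]), 'ft_force': array([-0.6515, -0.0596,  0.6104]), 'gripper_width': np.float64(0.0001)}
local [0.0959 0.0599 0.2362]
```

View pics/wrist3.png

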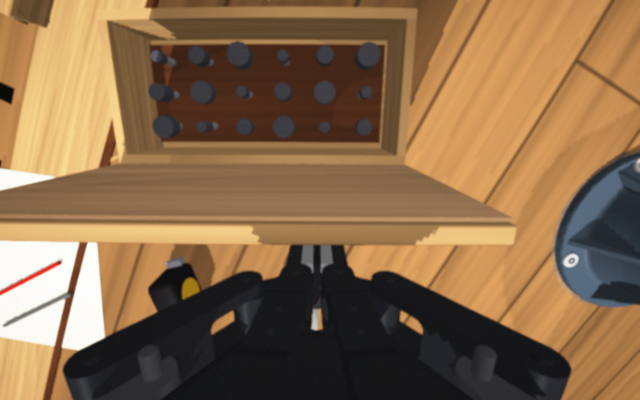

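View pics/side3z.png

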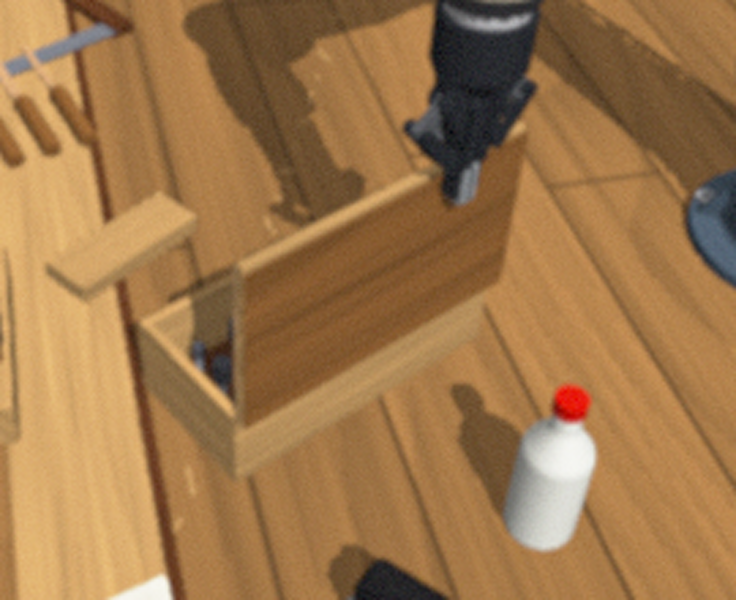

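>>> {"op": "step_arm", "data": {"increments": "1 6 0 0 0; 1 12 0 0 0; 1 18 0 0 0; 1 24 0 0 0; 1 30 0 0 0; 1 27 0 -32 0; 1 27 0 -66 0; 1 72 0 -66 0; 1 118 0 -66 0; 1 163 0 -66 0; 1 163 0 -20 0; 1 163 0 25 0"}}

```text
time_s: 5.15
ee_pos: [0.5424, -0.0211, 0.2108]
eef_rot: [-0.001, 0.847, -0.532, 0.002]
ft_force: [1.1, 1.0, -0.4]
gripper_width: -0.0002
```

```bash
python3 look.py 4 wrist side
```

```text
{'time_s': np.float64(5.15), 'qpos': array([-3.8500e-02,  2.7350e-01, -1.7700e-02,  1.2762e+00, -6.0000e-04,
       -2.0588e+00]), 'ee_pos': array([ 0.5424, -0.0211,  0.2108]), 'eef_rot': array([-6.000e-04,  8.469e-01, -5.318e-01,  1.600e-03]), 'ft_force': array([ 1.0706,  1.0228, -0.3805]), 'gripper_width': np.float64(-0.0002)}
local [-0.0692  0.0596  0.2108]
```

View pics/wrist4.png

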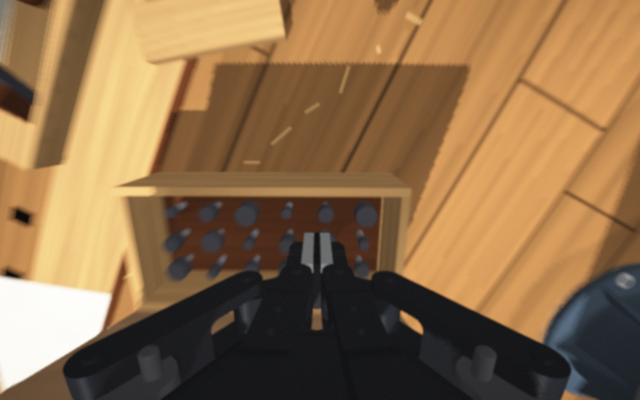

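View pics/side4z.png

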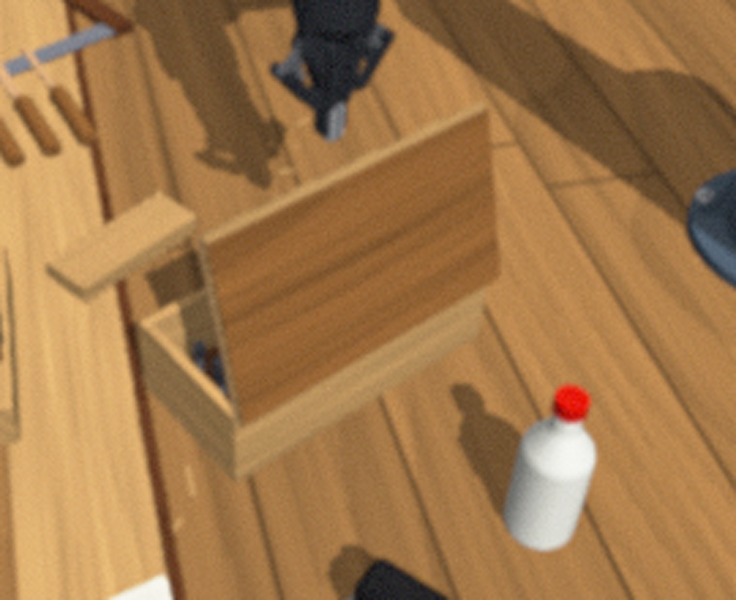

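```bash
cat > ang.py <<'E'
exec(open("fit.py").read().split("best=min")[0])
p0=np.load("pose.npy")
from scipy.optimize import minimize_scalar
def ang(C,pts):
    # pts: (px,py,sgn y,t)
    f=lambda a:sum(np.sum((proj(C,w(p0,(X-.175*np.cos(a)+t*np.sin(a),y*Y,.0855+.175*np.sin(a)+t*np.cos(a))))[0]-(u,v))**2) for u,v,y,t in pts)
    r=minimize_scalar(f,bounds=(-.1,1.9),method="bounded"); return r.x,np.sqrt(r.fun/len(pts))
z=lambda u,v:(220+u*270/736,100+v*220/600)
zs=lambda u,v:(230+u/3,60+v/3)
E
python3 - <<'E'
exec(open("ang.py").read())
print(ang(D,[(*z(207,238),-1,.01),(*z(487,107),1,.01)]))
E
```

```text
(np.float64(1.325068124608981), np.float64(1.5188339099098365))
```

>>> {"op": "step_arm", "data": {"increments": "1 0 0 20 0; 1 0 0 20 0; 1 0 0 20 0; 1 0 0 20 0; 1 0 0 20 0; 1 0 0 20 0"}}

```text
time_s: 5.85
ee_pos: [0.5411, -0.0188, 0.1922]
eef_rot: [-0.0, 0.848, -0.53, 0.001]
ft_force: [-0.1, -0.1, 0.2]
gripper_width: -0.0
```

```bash
python3 look.py 5 scene side
```

```text
{'time_s': np.float64(5.85), 'qpos': array([-3.4700e-02,  2.8100e-01, -5.5700e-02,  1.2329e+00, -1.0000e-04,
       -2.0581e+00]), 'ee_pos': array([ 0.5411, -0.0188,  0.1922]), 'eef_rot': array([-2.000e-04,  8.477e-01, -5.304e-01,  5.000e-04]), 'ft_force': array([-0.0815, -0.1011,  0.2461]), 'gripper_width': np.float64(-0.0)}
local [-0.0666  0.0598  0.1922]
```

View pics/scene5z.png

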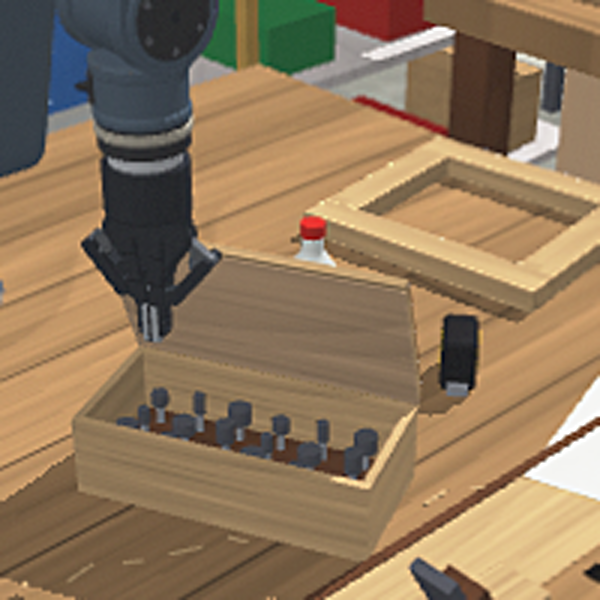

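View pics/side5z.png

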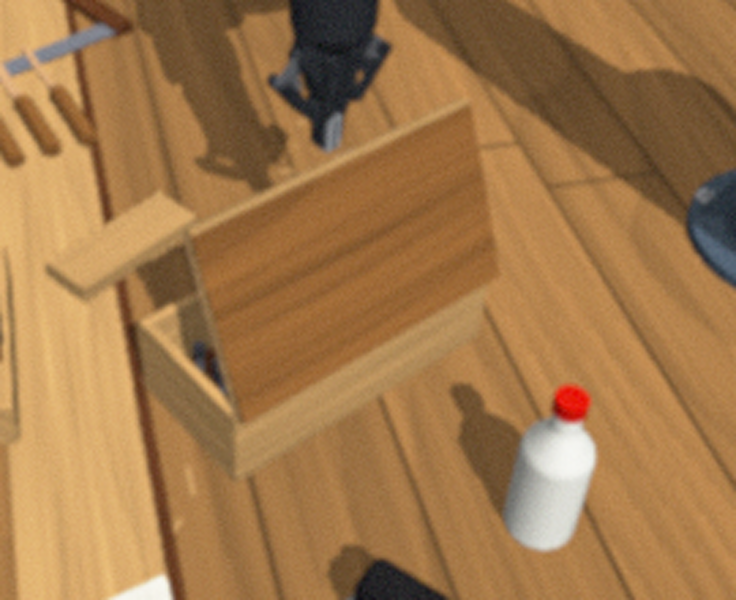

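>>> {"op": "step_arm", "data": {"increments": "1 0 0 0 0; 1 0 0 0 0; 1 0 0 0 0; 1 0 0 0 0; 1 0 0 0 0; 1 0 0 0 0; 1 0 0 0 0"}}

```text
time_s: 6.65
ee_pos: [0.5407, -0.0189, 0.1913]
eef_rot: [0.0, 0.848, -0.53, -0.0]
ft_force: [-1.3, 0.8, 0.3]
gripper_width: 0.0004
```

```bash
python3 look.py 6 side
```

```text
{'time_s': np.float64(6.65), 'qpos': array([-3.4900e-02,  2.8170e-01, -5.7000e-02,  1.2322e+00, -1.0000e-04,
       -2.0581e+00]), 'ee_pos': array([ 0.5407, -0.0189,  0.1913]), 'eef_rot': array([ 1.000e-04,  8.477e-01, -5.305e-01, -0.000e+00]), 'ft_force': array([-1.2717,  0.7817,  0.2858]), 'gripper_width': np.float64(0.0004)}
local [-0.0665  0.0602  0.1913]
```

View pics/side6z.png

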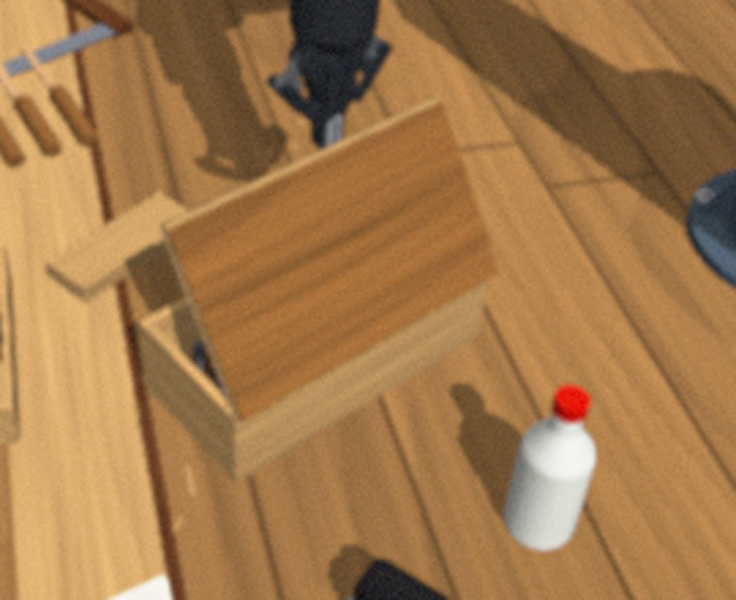

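Run:
```python
exec(open("ang.py").read())
print(ang(D,[(*z(190,235),-1,.01),(*z(470,103),1,.01)]))
print(ang(D,[(*z(163,226),-1,.01),(*z(440,100),1,.01)]))
```

```text
(np.float64(1.2155699086009506), np.float64(0.900635425011698))
(np.float64(0.9879898493460223), np.float64(1.1204535957074613))
```

>>> {"op": "step_arm", "data": {"increments": "1 0 0 0 0; 1 0 0 0 0; 1 0 0 0 0; 1 0 0 0 0; 1 0 0 0 0; 1 0 0 0 0; 1 0 0 0 0"}}

```text
time_s: 7.4
ee_pos: [0.5408, -0.0191, 0.1913]
eef_rot: [0.0, 0.848, -0.531, 0.0]
ft_force: [0.8, -0.2, -0.8]
gripper_width: 0.0
```

```bash
python3 look.py 7 side scene
```

```text
{'time_s': np.float64(7.4), 'qpos': array([-3.5000e-02,  2.8170e-01, -5.6900e-02,  1.2321e+00, -3.0000e-04,
       -2.0581e+00]), 'ee_pos': array([ 0.5408, -0.0191,  0.1913]), 'eef_rot': array([ 1.000e-04,  8.476e-01, -5.306e-01,  1.000e-04]), 'ft_force': array([ 0.7581, -0.2367, -0.7637]), 'gripper_width': np.float64(0.0)}
local [-0.0666  0.0602  0.1913]
```

View pics/side7z.png

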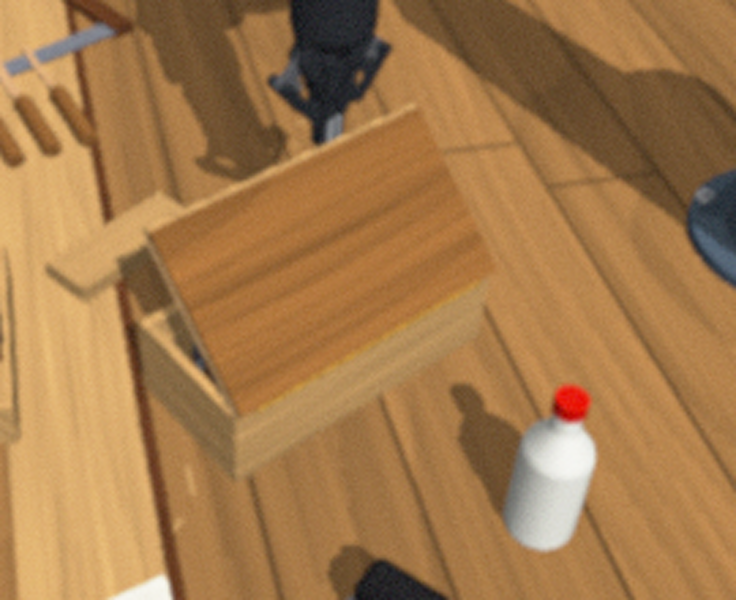

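View pics/scene7z.png

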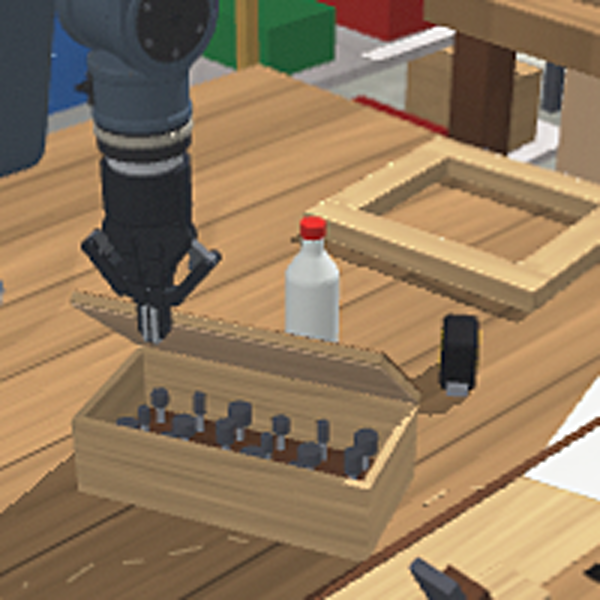

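>>> {"op": "step_arm", "data": {"increments": "1 0 0 0 0; 1 0 0 0 0; 1 0 0 0 0; 1 0 0 0 0; 1 0 0 0 0"}}

```text
time_s: 8.0
ee_pos: [0.5408, -0.0189, 0.1914]
eef_rot: [0.0, 0.848, -0.531, 0.0]
ft_force: [1.2, -1.5, -0.4]
gripper_width: 0.0003
```

```bash
python3 look.py 8 side scene;  python3 - <<'E'
exec(open("ang.py").read())
print(ang(D,[(*z(150,235),-1,.01),(*z(415,105),1,.01)]))
E
```

```text
{'time_s': np.float64(8.0), 'qpos': array([-3.4900e-02,  2.8160e-01, -5.6900e-02,  1.2322e+00, -2.0000e-04,
       -2.0581e+00]), 'ee_pos': array([ 0.5408, -0.0189,  0.1914]), 'eef_rot': array([ 1.000e-04,  8.477e-01, -5.305e-01,  1.000e-04]), 'ft_force': array([ 1.1885, -1.529 , -0.3935]), 'gripper_width': np.float64(0.0003)}
local [-0.0665  0.0602  0.1914]
(np.float64(0.7905476916968026), np.float64(2.59128043174999))
```

View pics/side8z.png

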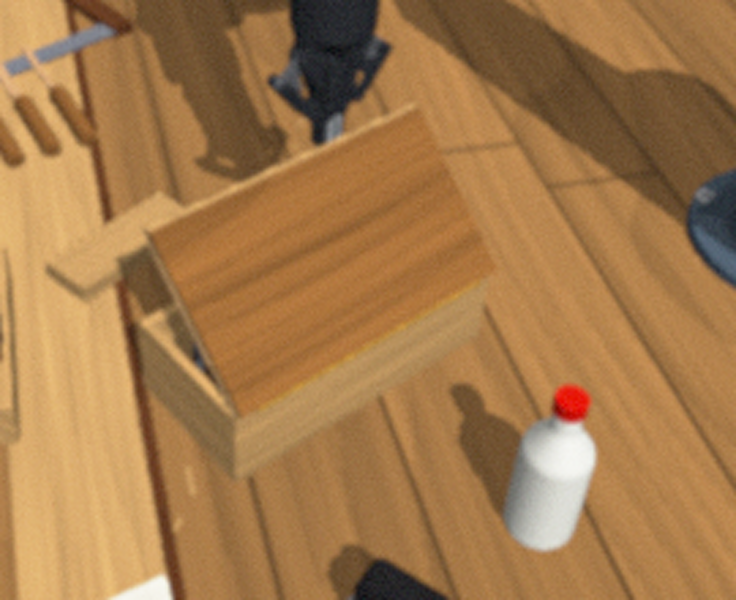

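View pics/scene8z.png

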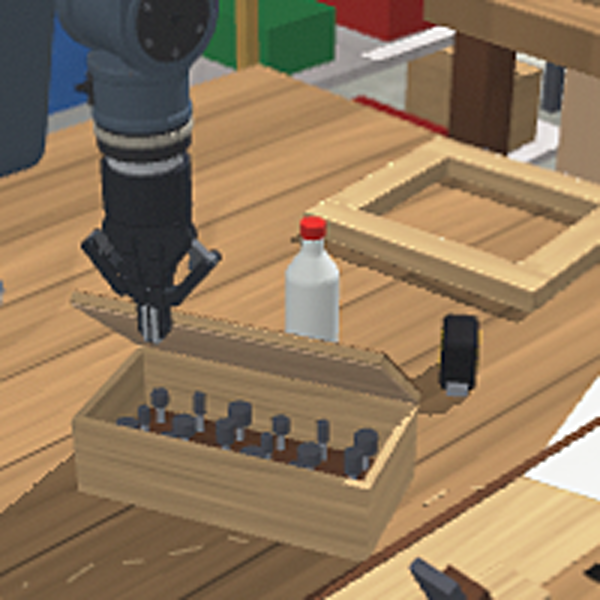

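```bash
python3 -c "
import numpy as np
a0=.77
print('; '.join('1 %.1f 0 %.1f 0'%(175*(np.cos(a)-np.cos(a0)),175*(np.sin(a0)-np.sin(a))) for a in a0-.03*np.arange(1,13)))"
```

```text
1 3.6 0 3.8 0; 1 7.1 0 7.8 0; 1 10.4 0 11.8 0; 1 13.7 0 15.9 0; 1 16.8 0 20.1 0; 1 19.8 0 24.5 0; 1 22.6 0 28.9 0; 1 25.4 0 33.4 0; 1 27.9 0 37.9 0; 1 30.4 0 42.6 0; 1 32.7 0 47.3 0; 1 34.9 0 52.1 0
```

>>> {"op": "step_arm", "data": {"increments": "1 3.6 0 3.8 0; 1 7.1 0 7.8 0; 1 10.4 0 11.8 0; 1 13.7 0 15.9 0; 1 16.8 0 20.1 0; 1 19.8 0 24.5 0; 1 22.6 0 28.9 0; 1 25.4 0 33.4 0; 1 27.9 0 37.9 0; 1 30.4 0 42.6 0; 1 32.7 0 47.3 0; 1 34.9 0 52.1 0"}}

```text
time_s: 9.3
ee_pos: [0.5561, -0.0505, 0.1388]
eef_rot: [0.0, 0.848, -0.531, 0.0]
ft_force: [0.6, -1.8, -0.9]
gripper_width: 0.0003
```

```bash
python3 look.py 9 side scene wrist
```

```text
{'time_s': np.float64(9.3), 'qpos': array([-9.0400e-02,  3.4010e-01, -1.1120e-01,  1.1195e+00, -1.0000e-04,
       -2.1136e+00]), 'ee_pos': array([ 0.5561, -0.0505,  0.1388]), 'eef_rot': array([ 0.    ,  0.8477, -0.5305,  0.    ]), 'ft_force': array([ 0.6483, -1.7755, -0.9443]), 'gripper_width': np.float64(0.0003)}
local [-0.1016  0.0602  0.1388]
```

View pics/side9z.png

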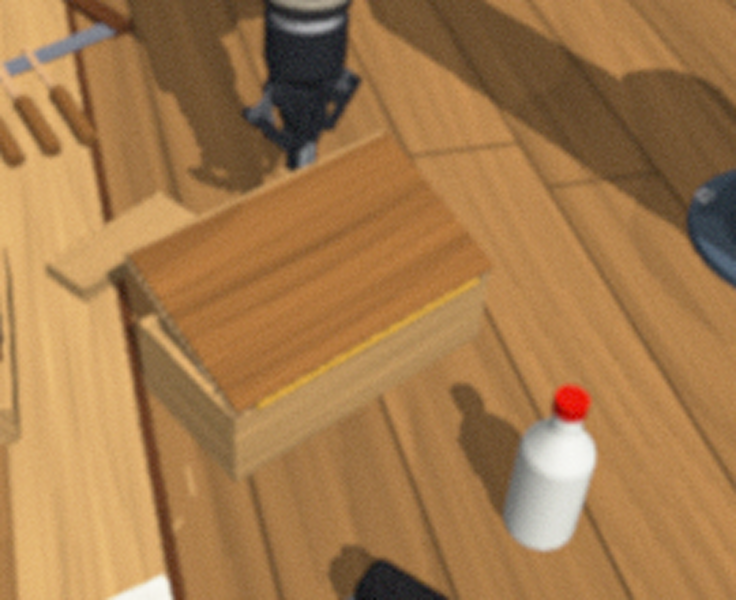

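View pics/scene9z.png

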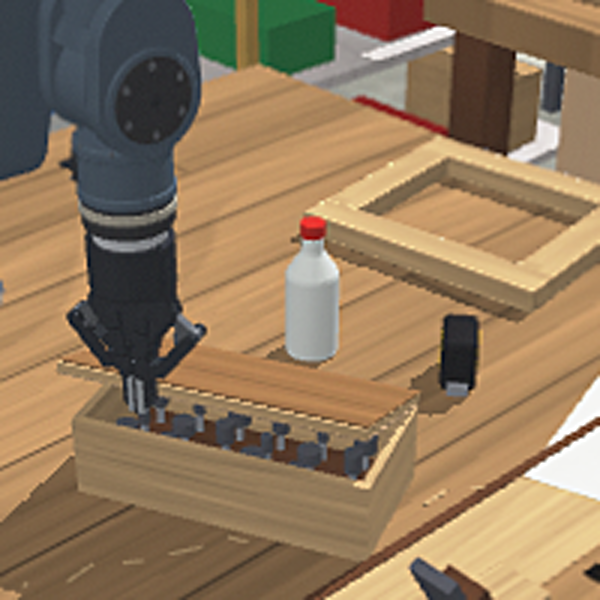

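View pics/wrist9.png

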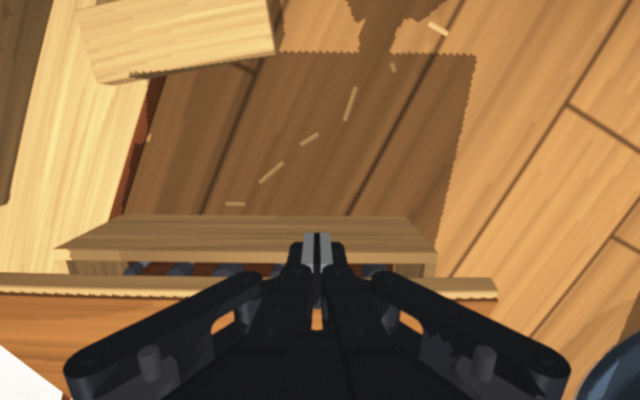

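Run:
```python
import cv2
a=cv2.imread("pics/wrist9.png")
cv2.imwrite("pics/w9a.png",cv2.resize(a[230:320,400:520],(800,600),interpolation=cv2.INTER_CUBIC))
cv2.imwrite("pics/w9b.png",cv2.resize(a[230:320,0:120],(800,600),interpolation=cv2.INTER_CUBIC))
```

```text
(no output)
```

View pics/w9a.png

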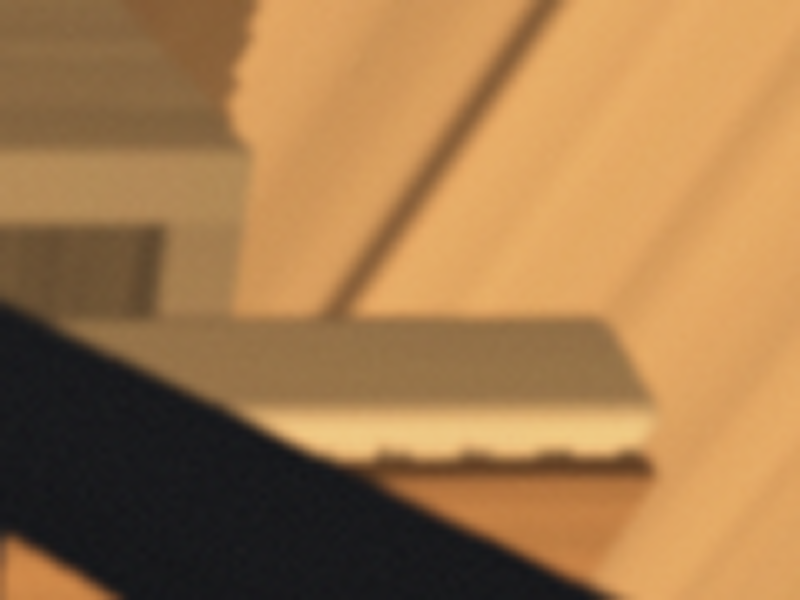

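View pics/w9b.png

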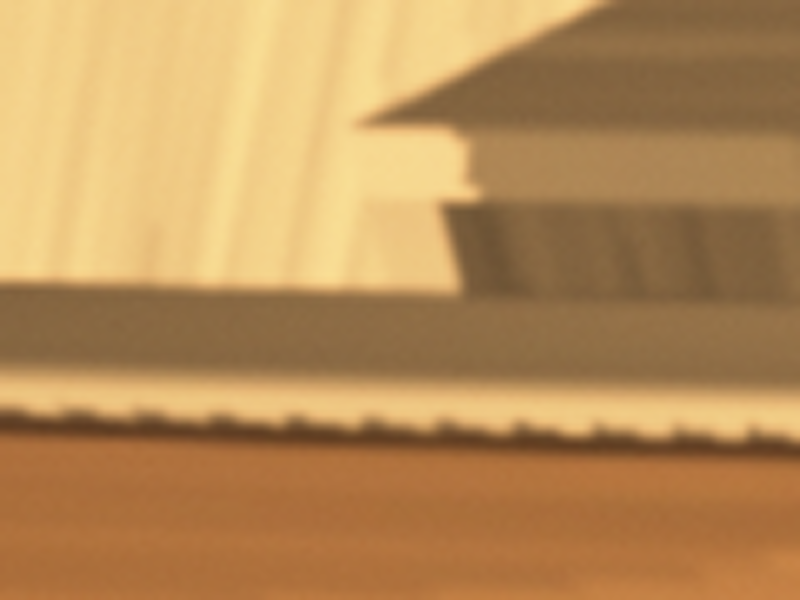

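```bash
cat > fit3.py <<'E'
exec(open("ang.py").read())
def run(st,ci,cl,li,wprior=1.0,zoff=0):
    """ci: list of (px,local); li: (px,ysgn,t); cl: line pts (col,row,t)"""
    W=cam("wrist",st)
    def P(p,y,t):
        a=p[3]; return w(p,(X-.175*np.cos(a)+t*np.sin(a),y,.0855+.175*np.sin(a)+t*np.cos(a)))
    def f(p):
        r=[]
        for px,l in ci: r+=list(proj(W,w(p,l))[0]-px)
        for px,y,t in li: r+=list(proj(W,P(p,y*Y,t))[0]-px)
        for c,row,t in cl:
            A,B=proj(W,np.array([P(p,-.04,t),P(p,-.14,t)])); r.append(A[1]+(B[1]-A[1])*(c-A[0])/(B[0]-A[0])-row)
        r+=list((p[:2]-p0[:2])/.003*wprior)+[(p[2]-p0[2])/.01*wprior]
        return r
    b=least_squares(f,[*p0[:3],.4],loss='soft_l1'); p=b.x
    print("pose",np.round(p,4),"d",np.round((p-p0)[:3],4)); print(np.round(b.fun,1))
    c,s=np.cos(p[2]),np.sin(p[2]); q=st["ee_pos"][:2]-p[:2]; xt=q@[c,s]
    xe=X-.175*np.cos(p[3]); print("TCP local x",xt,"edge x",xe,"offset",xe-xt,"edge z",.0855+.175*np.sin(p[3]),"z above TCP",.0855+.175*np.sin(p[3])-st["ee_pos"][2])
    return p
E
python3 - <<'E'
exec(open("fit3.py").read())
st=dict(ee_pos=np.array([.5561,-.0505,.1388]),eef_rot=np.array([0,.8477,-.5305,0]))
for wp in(1,.2):
  run(st,[((437.2,252.5),(-X,Y,.085)),((54,248.7),(-X,-Y,.085))],[(0,272.8,0),(60,274,0),(0,285.8,.01)],[((490,277.7),1,0),((498,291),1,.01)],wp)
E
```

```text
pose [0.5634 0.0664 2.0216 0.3715] d [-0.0022 -0.0008 -0.0036]
[-0.1  0.3 -2.5  1.5 -0.2 -1.5  1.   1.2 -1.  -0.7  1.4 -0.7 -0.3 -0.4]
TCP local x -0.10205759238713118 edge x -0.09056251612588705 offset 0.01149507626124413 edge z 0.14902649710707197 z above TCP 0.010226497107071963
pose [0.5634 0.0665 2.0215 0.3711] d [-0.0023 -0.0008 -0.0037]
[ 0.   0.3 -2.4  1.6 -0.2 -1.5  1.1  1.2 -1.  -0.8  1.4 -0.2 -0.1 -0.1]
TCP local x -0.10211442608279642 edge x -0.09058472204766023 offset 0.011529704035136187 edge z 0.14896946852335702 z above TCP 0.010169468523357011
```

>>> {"op": "step_arm", "data": {"increments": "1 1.2 0 3.5 0; 1 2.4 0 7 0; 1 3.6 0 10.5 0; 1 4.6 0 14 0; 1 5.5 0 17.5 0; 1 6.3 0 21 0; 1 7.0 0 24.5 0; 1 7.6 0 28 0; 1 7.6 0 28 0; 1 7.6 0 28 0"}}

```text
time_s: 10.45
ee_pos: [0.5598, -0.0579, 0.1111]
eef_rot: [0.0, 0.848, -0.531, 0.001]
ft_force: [2.2, -6.4, -0.7]
gripper_width: -0.0002
```

```bash
python3 look.py 10 wrist side
python3 - <<'E'
import cv2
a=cv2.imread("pics/wrist10.png")
cv2.imwrite("pics/w10a.png",cv2.resize(a[220:310,400:520],(800,600),interpolation=cv2.INTER_CUBIC))
cv2.imwrite("pics/w10b.png",cv2.resize(a[220:310,0:120],(800,600),interpolation=cv2.INTER_CUBIC))
E
```

```text
{'time_s': np.float64(10.45), 'qpos': array([-1.0230e-01,  3.6630e-01, -1.4720e-01,  1.0565e+00, -1.4000e-03,
       -2.1250e+00]), 'ee_pos': array([ 0.5598, -0.0579,  0.1111]), 'eef_rot': array([ 5.000e-04,  8.475e-01, -5.307e-01,  6.000e-04]), 'ft_force': array([ 2.2405, -6.3622, -0.713 ]), 'gripper_width': np.float64(-0.0002)}
local [-0.1099  0.0602  0.1111]
```

View pics/w10a.png

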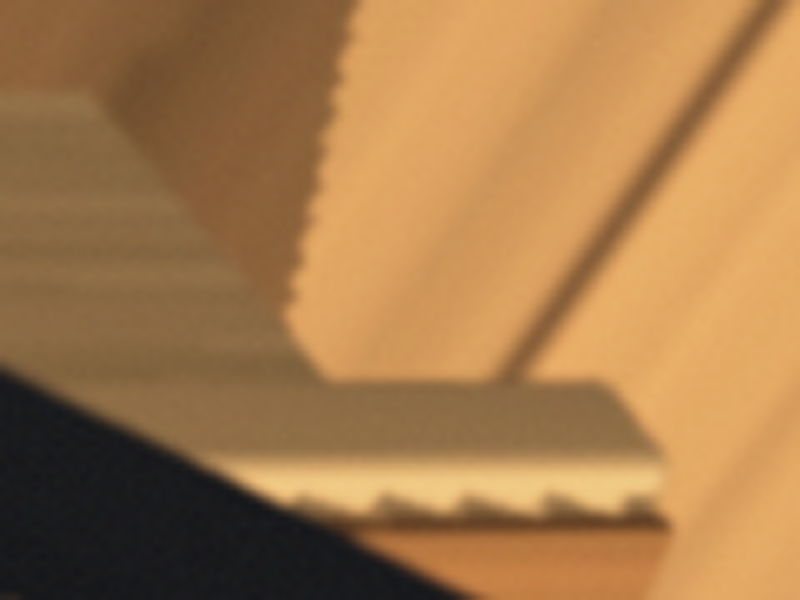

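View pics/w10b.png

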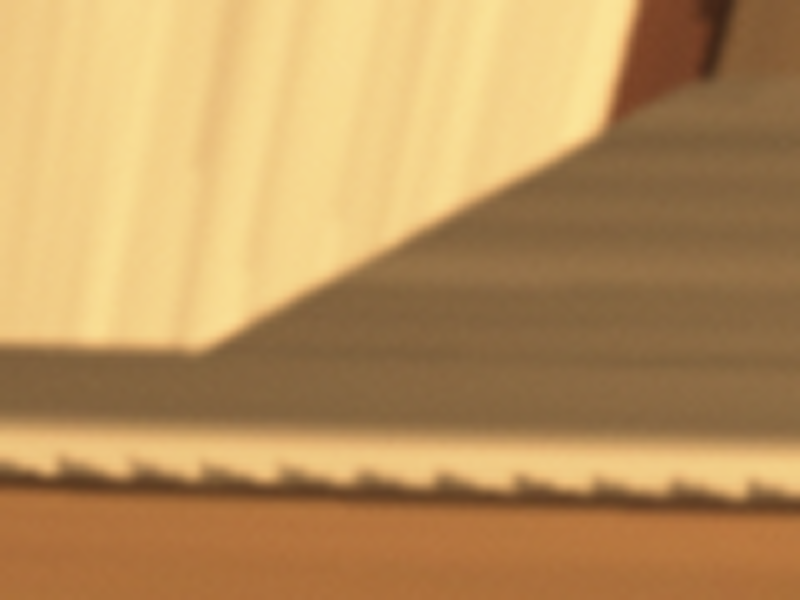

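View pics/side10z.png

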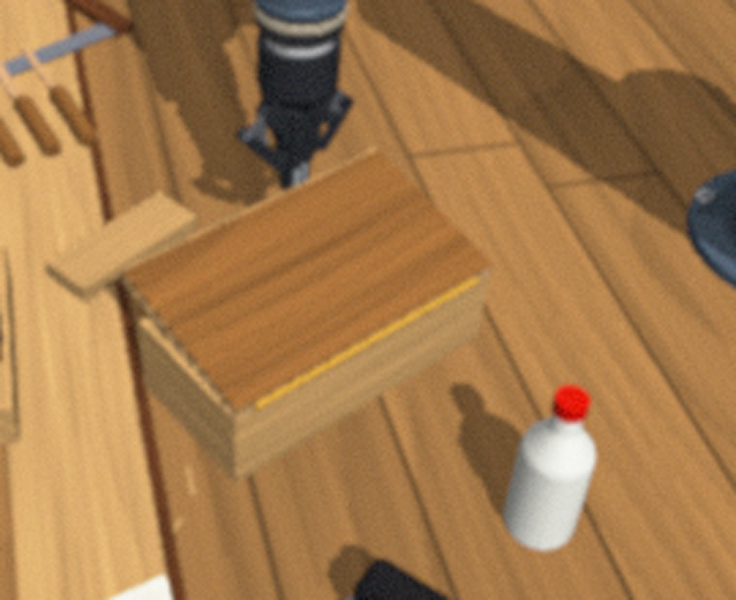

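Run:
```python
exec(open("fit3.py").read())
p0=np.array([.5634,.0664,2.0216,.37]); np.save("pose.npy",p0)
st=dict(ee_pos=np.array([.5598,-.0579,.1111]),eef_rot=np.array([5e-4,.8475,-.5307,6e-4]))
run(st,[],[(0,271.8,0),(30,272.9,0),(0,283.3,.01)],[((490,277),1,0),((499.5,289),1,.01)],4)
st=env.get_state(); run(st,[],[(0,271.8,0),(30,272.9,0),(0,283.3,.01)],[((490,277),1,0),((499.5,289),1,.01)],4)
```

```text
pose [0.5633 0.0666 2.0211 0.2031] d [-0.0001  0.0002 -0.0005]
[-0.5 -1.2  0.5  0.5 -0.3 -0.6  1.4 -0.1  0.2 -0.2]
TCP local x -0.1105388497949382 edge x -0.09890435394531048 offset 0.01163449584962771 edge z 0.12079231429916037 z above TCP 0.00969231429916037
pose [0.5633 0.0666 2.0211 0.2036] d [-0.0001  0.0002 -0.0005]
[-0.5 -1.2  0.4  0.6 -0.3 -0.6  1.4 -0.1  0.2 -0.2]
TCP local x -0.11047886902822719 edge x -0.09888468405795349 offset 0.011594184970273702 edge z 0.12088771072498843 z above TCP 0.009760661976180363
```

>>> {"op": "step_arm", "data": {"increments": "1 0.1 0 1.5 0; 1 0.3 0 3 0; 1 0.5 0 4.5 0; 1 0.7 0 6 0; 1 0.9 0 7.5 0"}}

```text
time_s: 11.05
ee_pos: [0.5603, -0.0591, 0.1037]
eef_rot: [0.001, 0.847, -0.531, 0.001]
ft_force: [1.8, -9.4, -0.9]
gripper_width: 0.0001
```

```bash
cat > wz.py <<'E'
import sys,cv2
k=sys.argv[1]
a=cv2.imread(f"pics/wrist{k}.png")
import numpy as np
f=lambda c:cv2.resize(c,(800,400),interpolation=cv2.INTER_CUBIC)
cv2.imwrite(f"pics/w{k}z.png",cv2.resize(np.vstack([f(a[240:300,400:520]),np.zeros((8,800,3),np.uint8),f(a[240:300,0:120])]),(800,600*808//600))[:808])
E
python3 look.py 11 wrist; python3 wz.py 11
python3 - <<'E'
import cv2
a=cv2.imread("pics/wrist11.png")
cv2.imwrite("pics/w11a.png",cv2.resize(a[220:310,400:520],(800,600),interpolation=cv2.INTER_CUBIC))
cv2.imwrite("pics/w11b.png",cv2.resize(a[220:310,0:120],(800,600),interpolation=cv2.INTER_CUBIC))
E
```

```text
{'time_s': np.float64(11.05), 'qpos': array([-0.1039,  0.3727, -0.1577,  1.0391, -0.0022, -2.1264]), 'ee_pos': array([ 0.5603, -0.0591,  0.1037]), 'eef_rot': array([ 7.000e-04,  8.475e-01, -5.308e-01,  1.100e-03]), 'ft_force': array([ 1.7961, -9.4431, -0.9437]), 'gripper_width': np.float64(0.0001)}
local [-0.1116  0.0574  0.1037]
```

View pics/w11a.png

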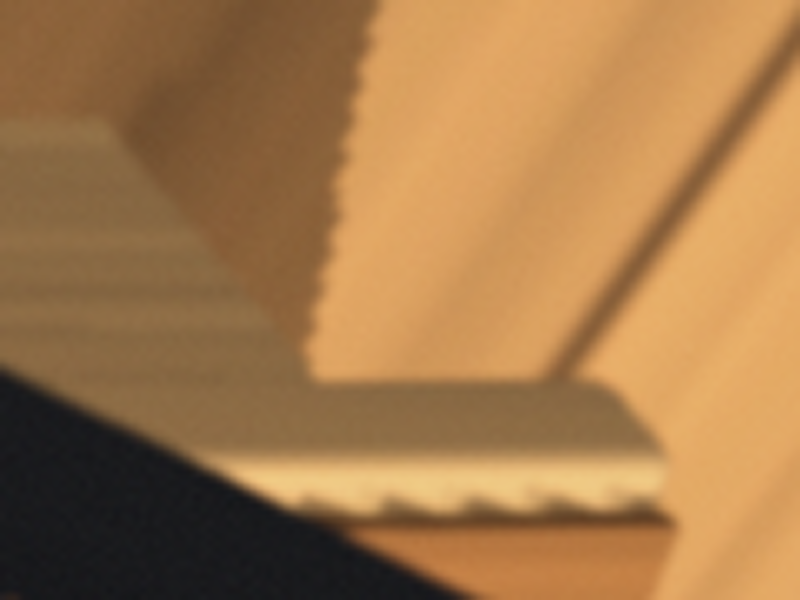

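View pics/w11b.png

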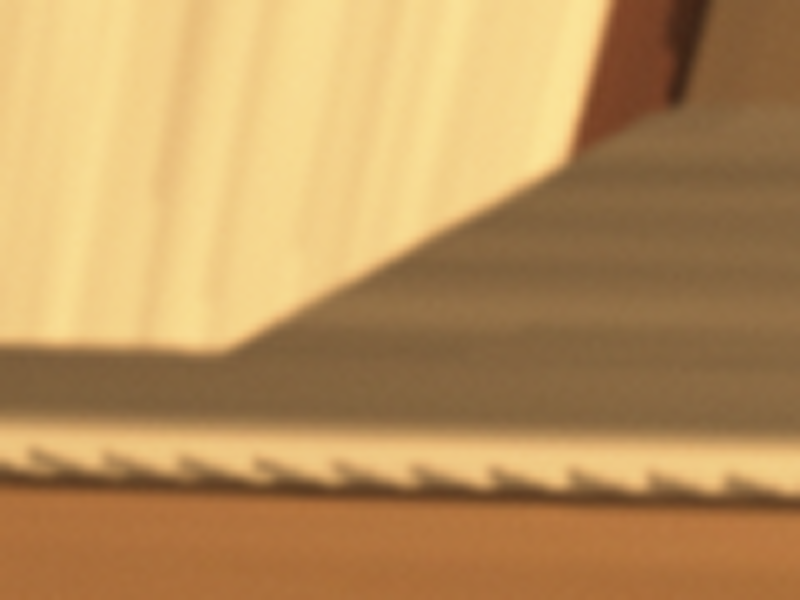

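>>> {"op": "step_arm", "data": {"increments": "1 0.2 0 2 0; 1 0.4 0 4 0; 1 0.6 0 6 0; 1 0.8 0 8 0; 1 0.9 0 10 0; 1 1.0 0 12 0; 1 1.1 0 14 0"}}

```text
time_s: 11.8
ee_pos: [0.5611, -0.0607, 0.0898]
eef_rot: [0.001, 0.847, -0.531, 0.002]
ft_force: [2.7, -12.6, -0.4]
gripper_width: 0.0001
```

```bash
python3 look.py 12 wrist side
python3 - <<'E'
import cv2
a=cv2.imread("pics/wrist12.png")
cv2.imwrite("pics/w12a.png",cv2.resize(a[220:310,400:520],(800,600),interpolation=cv2.INTER_CUBIC))
E
```

```text
{'time_s': np.float64(11.8), 'qpos': array([-0.106 ,  0.3851, -0.1774,  1.0063, -0.0033, -2.128 ]), 'ee_pos': array([ 0.5611, -0.0607,  0.0898]), 'eef_rot': array([ 0.0011,  0.8474, -0.531 ,  0.0016]), 'ft_force': array([  2.6534, -12.6027,  -0.398 ]), 'gripper_width': np.float64(0.0001)}
local [-0.1134  0.0574  0.0898]
```

View pics/w12a.png

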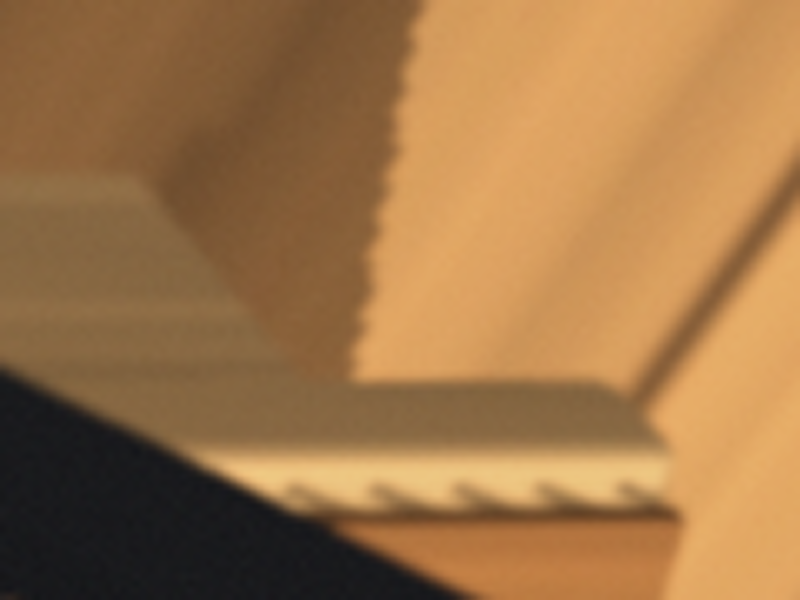

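View pics/side12z.png

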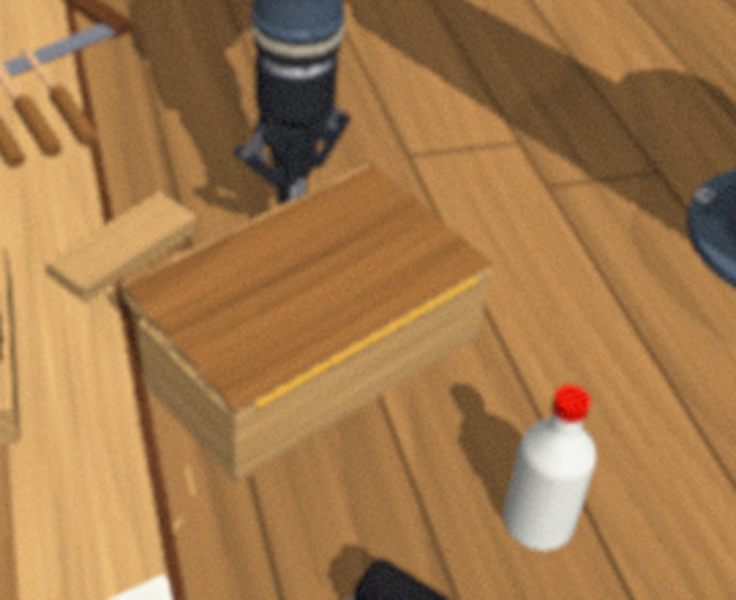

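>>> {"op": "step_arm", "data": {"increments": "1 0.1 0 2 0; 1 0.2 0 4 0; 1 0.2 0 6 0; 1 0.3 0 8 0; 1 0.3 0 10 0; 1 0.3 0 12 0; 1 0.3 0 14 0; 1 0.3 0 15 0; 1 0.3 0 15 0"}}

```text
time_s: 12.8
ee_pos: [0.5621, -0.0613, 0.0758]
eef_rot: [0.001, 0.847, -0.531, 0.003]
ft_force: [3.3, -12.8, 3.7]
gripper_width: -0.0
```

```bash
python3 look.py 13 wrist side
python3 - <<'E'
import cv2
a=cv2.imread("pics/wrist13.png")
cv2.imwrite("pics/w13a.png",cv2.resize(a[220:310,400:520],(800,600),interpolation=cv2.INTER_CUBIC))
E
```

```text
{'time_s': np.float64(12.8), 'qpos': array([-0.1067,  0.3975, -0.1979,  0.9713, -0.0035, -2.1285]), 'ee_pos': array([ 0.5621, -0.0613,  0.0758]), 'eef_rot': array([ 7.000e-04,  8.473e-01, -5.311e-01,  2.600e-03]), 'ft_force': array([  3.3402, -12.7659,   3.7043]), 'gripper_width': np.float64(-0.0)}
local [-0.1144  0.0568  0.0758]
```

View pics/w13a.png

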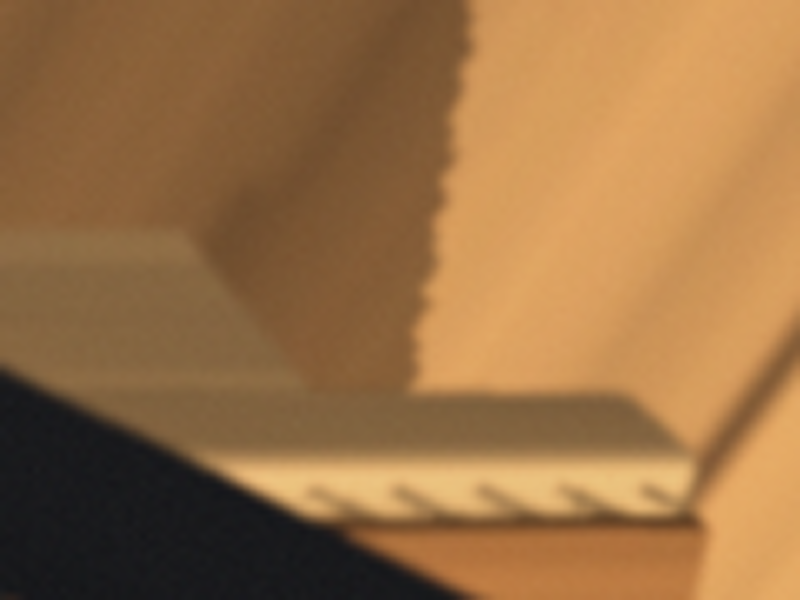

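View pics/side13z.png

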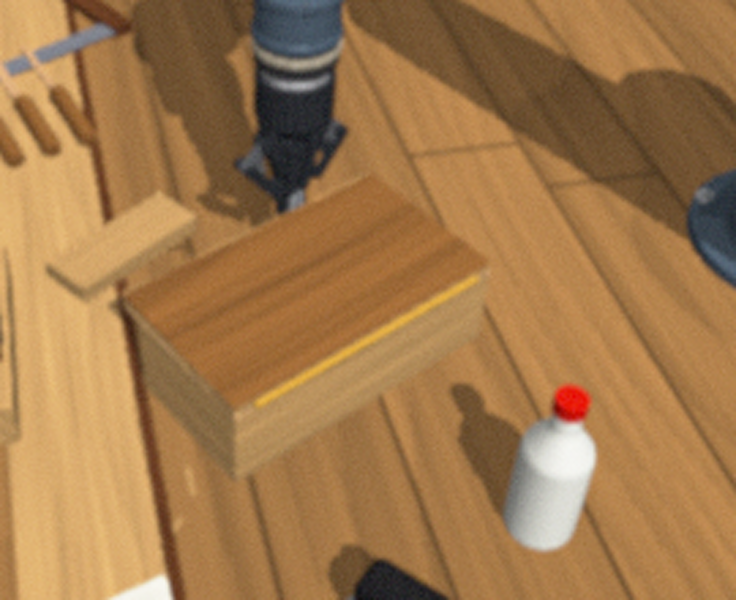

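>>> {"op": "step_arm", "data": {"increments": "1 1 0 0 0; 1 3 0 0 0; 1 8 0 0 0; 1 18 0 0 0; 1 32 0 0 0; 1 40 0 0 0; 1 40 0 -30 0; 1 40 0 -70 0; 1 40 0 -110 0; 1 40 0 -140 0; 1 40 0 -140 0; 1 40 0 -140 0"}}

```text
time_s: 14.1
ee_pos: [0.5783, -0.0957, 0.215]
eef_rot: [-0.0, 0.848, -0.531, 0.001]
ft_force: [0.1, 0.4, -1.0]
gripper_width: -0.0001
```

```bash
python3 look.py 14 wrist side scene
```

```text
{'time_s': np.float64(14.1), 'qpos': array([-0.164 ,  0.3482,  0.1016,  1.323 , -0.    , -2.1868]), 'ee_pos': array([ 0.5783, -0.0957,  0.215 ]), 'eef_rot': array([-2.000e-04,  8.476e-01, -5.307e-01,  6.000e-04]), 'ft_force': array([ 0.0747,  0.3929, -0.958 ]), 'gripper_width': np.float64(-0.0001)}
local [-0.1524  0.0572  0.215 ]
```

View pics/side14.png

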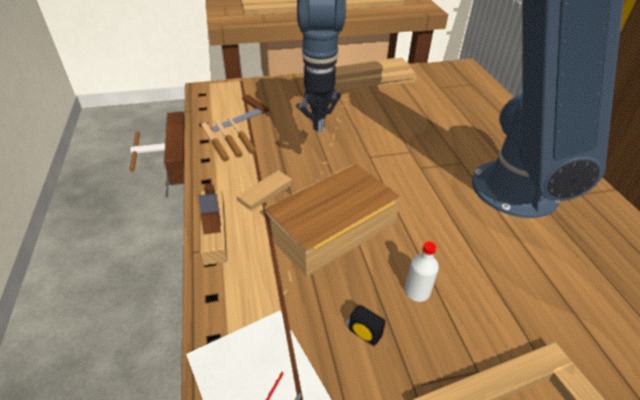

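View pics/scene14z.png

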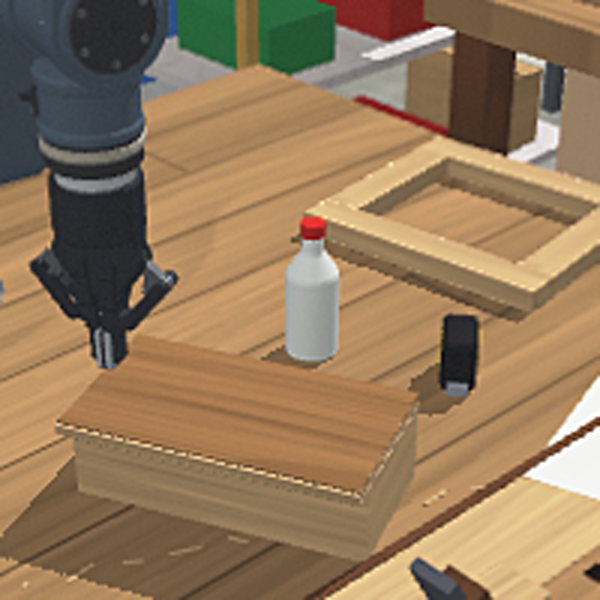

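```bash
python3 -c "
from plant import env
print(env.close_job(), env.get_state()['ft_force'])"
```

```text
the job is handed in; nothing more can be done
the job is handed in; nothing more can be done
```

The lid is shut and the job is handed in; the arm's clock read 14.1 s just before, well inside the 54 s limit.

- **Tipping:** I pushed the lid forward from behind with the closed fingertips until it started to fall, then lifted the arm over it.
- **Catching:** I caught the lid's edge on the outside of the fingers at about 0.75–0.79 rad and held it there for about 0.6 s or more.
- **Lowering:** I carried the edge down by retreating and descending with it. The last 0.2 rad went at about 15–20 mm/s, with the edge resting on the finger and a side force of 7–13 N. When the lid met the rim, the vertical force on the finger reversed. I then backed off and raised the arm.

**Last checks:**
- In the final side and scene pictures the lid lies flat on the case. I judged this by eye and did not fit a final angle.
- The glue bottle, tape measure and offcut look as they did in the first pictures; I did not re-measure their positions.
- The arm is clear of everything; force readings are about 1 N, at noise level.
- Camera estimates of the lid angle differed by up to about 0.05 rad between views at the catch. A refit from the wrist camera at 0.37 rad resolved this and matched the finger's 11 mm half-width to within 1 mm.

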